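# Hang the hot fry basket on the sprung drain hook

### The job

The fry basket standing in its steel pan is hot: hang it up to drain without touching it, using only the sprung snap hook on the jib. Take the hook by its orange grip, pull it down against its spring, swing it onto the basket's bail and push on, by feel and gently, until the bail is fully inside past the red gate, then ease the hook all the way up (never let it fly up) and let go, so that the basket hangs still and level on the closed hook above its pan. Leave everything else on the table where it is.

Things in the scene. Friction and masses are not known exactly. Their poses are not given: they have to be found in the camera images.
- station: Fixed drain station: base plate, steel pan, upright mast 28 mm thick and 350 mm high with a blue spring reel on top (to 382 mm, 64 mm across). Its place and yaw on the table vary. Origin on the mast's axis at table height, z up; -x points from the mast over the middle of the pan. The jib slides on and turns about this mast.
- pan_mid (a point): Middle of the pan's inner floor, 10 mm above the table, 180 mm from the mast axis along the station's -x. The pan is 130 mm (station x) by 225 mm (station y) inside, walls 5 mm thick with tops 71 mm above the table. The greasy basket glides along it in y with 2 to 3 N until it meets an end wall.
- jib_swing (a joint): Swing of the jib about the mast, rad. At 0 the hook is over the middle of the pan, on the station's -x axis; positive is counter-clockwise from above, so raising it moves the hook towards the station's -y. Limits -1.1 to 0.6. Turns freely with slight friction and stays where it is left. Starts negative, beside the bail on the +y side.
- hook_lift (a joint): How far the hook is pulled down, m: 0 fully up, 0.155 the bottom stop. The spring pulls up with about 12.5 N at 0, 17 N at 0.14; let go, the hook flies up. It lifts the basket to 0 by itself.
- hook_grip (a point): Middle of the orange upright round grip on the jib's end, 24 mm in diameter, 46 mm long (its top is 23 mm above this point), standing on a black collar 40 mm across. The jib arm runs from here to the mast, 180 mm away, its top 27 mm below this point. The point's axes are the station's turned by the swing.
- hook_seat (a point): Where the bail's bar rests in the bottom of the hook, 86 mm straight below hook_grip; 235 mm above the table with the hook fully up. Axes as hook_grip: x runs towards the mast, the mouth opens to -y. Flat steel, 8 mm bars, 10 mm wide; underside at z = -12 mm; straight back at y = +19, so a bar bottoms out with its centre at about y = +12. The bar drops onto the seat when the hook rises.
- hook_mouth (a point): Middle of the hook's mouth, 16 mm to -y of hook_seat and 15 mm above it, same axes. The hook's tip ends 8 mm below this point, the nose above begins 12 mm above it. A bar goes in here with its centre within 5 mm of this height, in +y relative to the hook, against the gate.
- gate (a joint): Red spring gate across the hook's mouth, rad: 0 closed; opens inwards only, to 1.45. Pushing a bar against it takes about 4 to 5 N at first and less afterwards; it shuts by itself once the bar lies in the hook's bottom.
- bail_mid (a point): Middle of the bail's straight top bar on the basket: steel, 6 mm in diameter, 60 mm long, along this point's x axis (kept nearly along the station's x), its centre 105 mm above the basket's underside, so 115 mm above the table while it stands in the pan. The bail is rigid on the basket; its legs slope from the bar's ends to the rim at x = +-58 mm.
- basket_mid (a point): Middle of the wire fry basket, half-way up; 120 mm (x) by 170 mm (y) by 62 mm high, about 0.7 to 0.9 kg with the fries, rim 72 mm above the table. It stands 15 to 50 mm away from the pan's end wall on the station's -y side, slides when pushed, and is blocked there; pushing the bail hard then tips it.
- bowl: Bystander: round steel mixing bowl, 220 mm across, 100 mm high. Origin at the middle of its underside.
- shaker: Bystander: yellow salt can with orange cap, 66 mm across, 170 mm high. Origin at the middle of its underside.
- sauce: Bystander: red sauce bottle, 60 mm across, 180 mm high. Origin at the middle of its underside.
- paper_roll: Bystander: white paper roll standing upright, 110 mm across, 220 mm high. Origin at the middle of its underside.
- chip_trays: Bystander: open cardboard chip tray 100 x 150 x 40 mm. Origin at the middle of its underside.
- dip_pot: Bystander: small white dip pot, 90 mm across, 45 mm high. Origin at the middle of its underside.
- mug: Bystander: white mug, 80 mm across, 90 mm high. Origin at the middle of its underside.
- basket: The same fry basket as basket_mid; origin at the middle of its underside.

How it is judged:
By the outcome, as a careful person would: the job done as asked, in the order asked, and still so for the second after the job is handed in, with the robot touching nothing.
It also fails if it takes over 72 s, if anything falls off the work surface, if the arm or the gripper's body presses on something with over 40 N, if the wrist force passes 120 N, or if a joint passes its speed limit or range.

### The arm

A 6-joint arm with a two-finger parallel gripper is mounted at the origin on the work surface. World frame = base frame: x ahead of the robot, y to its left, z up, the work surface at z = 0. Lengths are in m, angles in rad, forces in N, time in s.
With the tool pointing down it reaches from about 0.3 to 0.875 m from the base axis. Payload 6.4 kg.
Tool frame: the origin (TCP) lies midway between the tips of the shut fingers; the grasp point (between the pads) lies 19 mm behind it (ctrl.tcp_to_grasp is the distance from the TCP to the grasp point, in m); z points along the fingers, y is the direction in which the jaws open and shut (so a half turn about z gives the same grasp; the last joint's range is limited). The gripper opens to 85 mm and grips with 20 to 120 N. Pads are 22 mm wide; open, the fingers measure 114 mm over their backs; the gripper's body (76 mm by 85 mm) begins 54 mm behind the grasp point. The pads swing forward as they close: fully open they stand 13 mm farther back than shut.
Start: joints at [1.062, 0.181, 1.607, -0, 1.354, -0.206], TCP at [0.171, 0.549, 0.231] pointing down, gripper open.
Joint ranges: [-2.99, 2.99], [-0.89, 2.07], [0.3, 2.58], [-1.14, 4.28], [0, 2.63], [-3.12, 3.12]. Speed limits (rad/s): [2.57, 2.57, 3.01, 3.14, 3.14, 3.14].

### API

Orientations are given as a unit quaternion [w, x, y, z].
In Python, from bench import monitor, imaging, order, spotter, ctrl gives the robot as it stands.
- The arm moves only by the shell command python3 -m pendant 'ROWS'. ROWS is JSON, a list that holds one entry, the list of rows, each a list of 5 numbers: the shift along the world's x, y, z in mm, then the turn about the world's z in degrees, then the finger opening in mm, from 0 to 85.4. A call has 1 to 8 rows; each row shifts and turns the commanded pose from where the row before left it; what a row does not reach is not made up. A row lasts 1/8 s, in which the tool goes at most 62.5 mm and 10.7 degrees, less where a joint would pass 70% of its speed; a pose out of reach is approached as far as the arm can. A call with a gripper value outside its range is refused whole. The fingers move at their own pace and stop on an object; the grip force is fixed at half the most. Time passes only in rows, so rows that do not move let the fingers close. It gives the time, the measured TCP pose, the force and the opening at its end, in the units of the state.
- monitor.get_obs(): the state, without advancing time (a new reading comes with each control period).
- imaging.camera(name): name is "scene" or "top"; returns a dict with "img" (384x512x3 uint8, red, green, blue), "vfov" (degrees; the focal length in pixels is half the picture's height over the tangent of half this angle, whatever the lens; pixels are square), "cx", "cy" (the principal point, pixels), "origin" and "orientation" of the camera in the world. Camera axes: x right, y down, z forward; pixel columns grow to the right and rows downward; lengths in m; the calibration is good to about 2 mm. A picture is of the moment at which its call begins. There is no depth.
- order.hand_in(): hands the job in, once; it reports no verdict.
Trained networks look in the newest picture that a camera, given by its name, has taken for a name from the list of things; names that differ only in an ending like _2 or _b are one class to them, and where a whole thing is asked for, a point or a joint stands for the part that bears it (a point fixed in the world has none). Each returns a list of dicts, best first, with "confidence" (0 to 1); they miss things now and then, are a little off and sometimes report something else, mostly with a low value. They report only what shows in the picture. A call takes as long as a camera call.
- spotter.recognise(camera, thing): "at" ([x, y, z] in m, in the coordinates of the camera as it stood for that picture, good to about 4 mm: the middle of the surface that is visible of it).
- spotter.tip_of(camera, thing): "at" ([x, y, z] in m, in the coordinates of the camera as it stood for that picture, good to about 4 mm: a listed point, or the origin of a listed thing).
The state is a dict: "time_s": time; "q": joint angles; "dq": joint speeds; "joint_efforts": joint torques, N m; "eef_pos": TCP position; "eef_rot": TCP orientation; "wrist_force": force on the tool from outside, world axes, zero at the start; "torque": the same for the moment, N m; "opening": opening from 0.0 (shut) to 1.0 (fully open).
Only numpy, scipy, OpenCV 4.12 (cv2) and the standard library are available. Lean on these libraries where they do the work, as an engineer would, in place of code of your own. Each camera call takes 0.05 s, during which the arm holds its last target. There are 200 camera calls.

## Working session

There is one attempt and no reset: what is moved stays moved. The work goes in short steps, Python scripts to look and compute and a shell command to move; the robot and the scene stay as the last step left them, time stands still between calls to the robot, and variables do not carry over. Pictures are saved under pics/ and viewed, about 8 in all and at most 12, crops included, and the job is handed in when it is done.

```bash
mkdir -p pics; cat > h.py <<'E'
import numpy as np, cv2
from bench import monitor, imaging, order, spotter, ctrl
from scipy.spatial.transform import Rotation as R
def rot(q): return R.from_quat([q[1],q[2],q[3],q[0]])
def cam(n,f=None):
    c=imaging.camera(n)
    if f: cv2.imwrite('pics/'+f,c['img'][:,:,::-1])
    return c
def find(c,n,t,fn='tip_of'):
    r=getattr(spotter,fn)(n,t)
    return [(np.round(rot(c['orientation']).apply(d['at'])+c['origin'],4).tolist(),round(d['confidence'],2)) for d in r[:2]]
def proj(c,p):
    v=rot(c['orientation']).inv().apply(np.array(p)-c['origin']); f=c['img'].shape[0]/2/np.tan(np.radians(c['vfov'])/2)
    return [c['cx']+f*v[0]/v[2],c['cy']+f*v[1]/v[2]]
E
python3 - <<'E'
from h import *
for n in ['scene','top']:
    c=cam(n,n+'0.png'); print(n,np.round(c['origin'],3),c['vfov'])
    for t in ['station','pan_mid','hook_grip','hook_seat','bail_mid','basket_mid','bowl','shaker','sauce','paper_roll','chip_trays','dip_pot','mug']:
        print(t,find(c,n,t))
o=monitor.get_obs();print(o['time_s'],o['eef_pos'],o['eef_rot'],o['wrist_force'])
E
```

```text
scene [1.269 0.233 1.383] 50.02260528336224
station [([0.6747, 0.0901, 0.0028], 0.68), ([0.4951, 0.1368, 0.0462], 0.21)]
pan_mid [([0.5017, 0.124, 0.0108], 0.84), ([0.5783, 0.2428, 0.2389], 0.2)]
hook_grip [([0.5758, 0.2415, 0.3199], 0.95)]
hook_seat [([0.5728, 0.2395, 0.2413], 0.9)]
bail_mid [([0.502, 0.134, 0.1197], 0.85)]
basket_mid [([0.4979, 0.1359, 0.0462], 0.68)]
bowl [([0.2877, -0.3518, 0.0031], 0.7)]
shaker [([0.5336, -0.4249, -0.0005], 0.59)]
sauce [([0.4957, 0.4117, 0.001], 0.88)]
paper_roll [([0.428, -0.4935, 0.0009], 0.55), ([0.5334, -0.4257, 0.001], 0.54)]
chip_trays [([0.3267, 0.3186, -0.0031], 0.61)]
dip_pot [([0.6044, 0.4123, 0.0034], 0.97)]
mug [([0.6488, -0.4085, -0.0018], 0.71)]
top [ 0.352 -0.036  1.954] 42.39766241190956
station [([0.6762, 0.0847, -0.0018], 0.93)]
pan_mid []
hook_grip [([0.5734, 0.2367, 0.3221], 0.74)]
hook_seat [([0.6489, -0.4102, 0.0014], 0.68), ([0.5729, 0.2349, 0.2301], 0.65)]
bail_mid [([0.5013, 0.1355, 0.1134], 0.81)]
basket_mid [([0.4958, 0.1346, 0.0385], 0.61)]
bowl [([0.2914, -0.3489, -0.0023], 0.59), ([0.6494, -0.4126, 0.0006], 0.16)]
shaker [([0.5319, -0.4338, -0.0044], 0.95)]
sauce [([0.4868, 0.41, -0.004], 0.82)]
paper_roll []
chip_trays [([0.3291, 0.323, 0.002], 0.8)]
dip_pot [([0.6055, 0.4099, -0.0016], 0.69)]
mug [([0.6469, -0.4122, -0.0021], 0.8), ([0.5738, 0.2383, 0.2305], 0.27)]
1.4 [0.17143059 0.54884865 0.23127918] [-8.28539331e-06  1.50813019e-01  9.88562306e-01 -2.61851502e-05] [-0.47279351  0.62764833  0.2504504 ]
```

View pics/scene0.png

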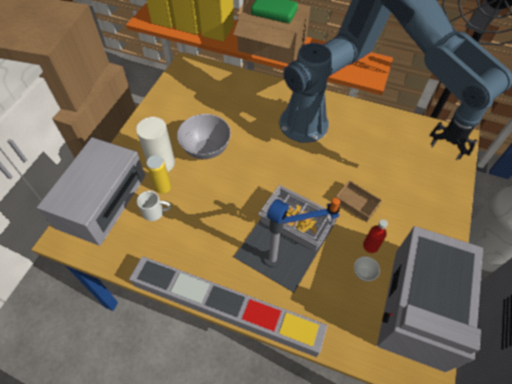

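View pics/top0.png

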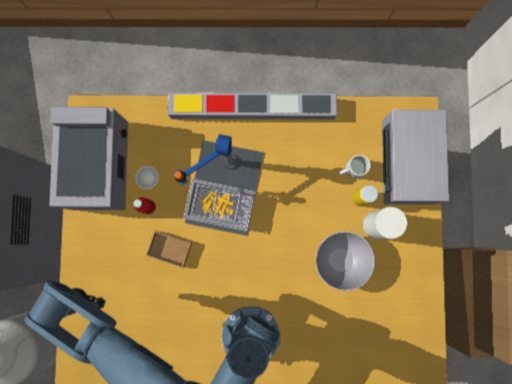

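The pictures show the station near the middle: grip at about (333,205) in scene and (179,176) in top, with the basket and fries in the pan. The space above is free. The networks agree with this to a few mm: mast (0.6755, 0.087), yaw about -12°, swing about -0.775.

```bash
python3 -m pendant '[[[0,0,40,-5,85],[44,-34,20,-5,85],[44,-34,20,-5,85],[44,-34,20,-5,85],[44,-34,20,-5,85],[44,-34,20,-5,85],[44,-34,20,-5,85],[44,-34,10,-4,85]]]'
```

```text
time_s: 2.4
eef_pos: [0.481, 0.3097, 0.403]
eef_rot: [0.001, 0.473, 0.881, 0.001]
wrist_force: [1.6, -0.1, -0.3]
opening: 0.993
```

```bash
python3 -m pendant '[[[44,-34,0,0,85],[44,-34,0,0,85],[0,0,0,0,85]]]'; python3 - <<'E'
from h import *
c=cam('scene','s1.png'); print(find(c,'scene','hook_grip'),find(c,'scene','hook_seat'),find(c,'scene','bail_mid'))
o=monitor.get_obs();print(o['time_s'],o['eef_pos'],rot(o['eef_rot']).as_matrix()[:,1],o['wrist_force'],o['q'])
E
```

```text
time_s: 2.78
eef_pos: [0.5698, 0.2398, 0.3999]
eef_rot: [-0.0, 0.474, 0.88, -0.001]
wrist_force: [-0.0, 0.2, 0.2]
opening: 0.997
[([0.5729, 0.2389, 0.3192], 0.7), ([0.6738, 0.0903, 0.0048], 0.35)] [([0.5757, 0.2412, 0.2417], 0.75)] [([0.2835, -0.3507, -0.0018], 0.71), ([0.5037, 0.1337, 0.1191], 0.56)]
2.975 [0.56665406 0.24375131 0.40150346] [8.31779793e-01 5.55105714e-01 1.51173579e-04] [-0.463499    0.34153709  0.26409765] [ 2.13880333e-01  1.93880655e-01  1.25632689e+00  3.88837577e-04
  1.69137443e+00 -3.74562982e-01]
```

```bash
python3 -m pendant '[[[6,-3,-20,0,85],[0,0,-25,0,85],[0,0,-25,0,85],[0,0,-20,0,85],[0,0,-5,0,85],[0,0,0,0,85]]]'; python3 - <<'E'
from h import *
for i in range(3):
    c=cam('scene','s2.png'); o=monitor.get_obs();print(o['time_s'],o['eef_pos'],o['wrist_force'])
cv2.imwrite('pics/s2c.png',cv2.resize(c['img'][140:270,240:400,::-1],None,fx=5,fy=4.6,interpolation=cv2.INTER_CUBIC))
E
```

```text
time_s: 3.72
eef_pos: [0.5734, 0.24, 0.3063]
eef_rot: [0.0, 0.472, 0.882, 0.0]
wrist_force: [0.1, -0.4, 0.4]
opening: 0.995
3.775 [0.5737769  0.24005346 0.30708303] [ 0.15898055 -0.07505563  0.12561181]
3.825 [0.57397816 0.24004573 0.30749173] [-0.0083839  -0.07907009 -0.06781052]
3.875 [0.57403554 0.23999498 0.30760961] [-0.22045857  0.85215727 -0.10247911]
```

View pics/s2c.png

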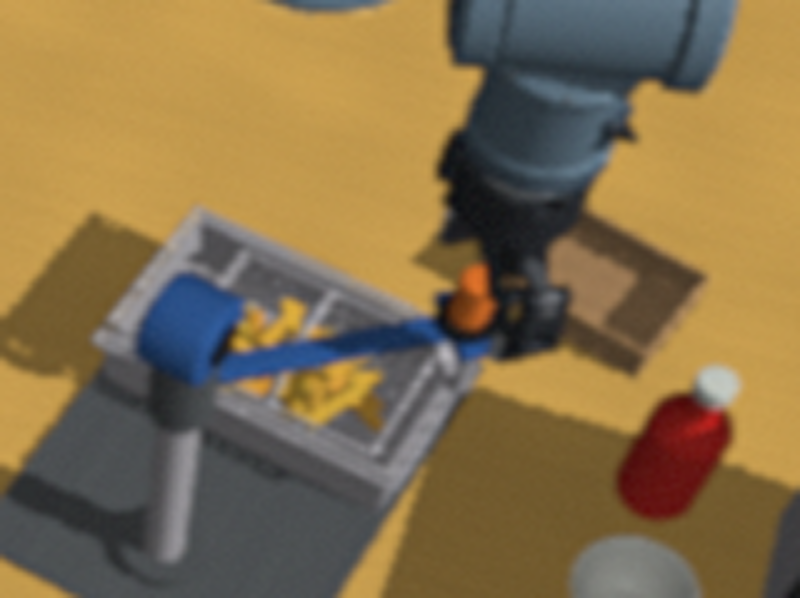

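The crop shows the orange grip, at (470,300), standing between the open fingers. I'm closing on it.

```bash
python3 -m pendant '[[[0,0,0,0,15],[0,0,0,0,15],[0,0,0,0,15],[0,0,0,0,15],[0,0,0,0,15]]]'; python3 -m pendant '[[[0,0,-10,0,15],[0,0,-10,0,15],[0,0,0,0,15]]]'
```

```text
time_s: 4.5
eef_pos: [0.5735, 0.2399, 0.3065]
eef_rot: [0.0, 0.472, 0.882, 0.0]
wrist_force: [-0.7, -0.2, 1.5]
opening: 0.266
time_s: 4.88
eef_pos: [0.5742, 0.2403, 0.2886]
eef_rot: [0.001, 0.472, 0.882, 0.001]
wrist_force: [-1.6, 0.7, 12.6]
opening: 0.265
```

```bash
python3 -m pendant '[[[0,0,-20,0,15],[0,0,-20,0,15],[0,0,-20,0,15],[0,0,-20,0,15],[0,0,-20,0,15],[0,0,-15,0,15],[0,0,0,0,15],[0,0,0,0,15]]]'; python3 - <<'E'
from h import *
c=cam('scene','s3.png'); 
for t in ['hook_grip','hook_seat','hook_mouth','bail_mid','basket_mid','station']: print(t,find(c,'scene',t))
o=monitor.get_obs();print(o['time_s'],o['eef_pos'],o['wrist_force'])
cv2.imwrite('pics/s3c.png',cv2.resize(c['img'][160:290,240:400,::-1],None,fx=5,fy=4.6,interpolation=cv2.INTER_CUBIC))
E
```

```text
time_s: 5.88
eef_pos: [0.5751, 0.2405, 0.1747]
eef_rot: [0.002, 0.472, 0.881, 0.002]
wrist_force: [-2.7, 0.9, 17.1]
opening: 0.266
hook_grip [([0.574, 0.2419, 0.1873], 0.91)]
hook_seat [([0.5784, 0.2434, 0.11], 0.68)]
hook_mouth [([0.5635, 0.2358, 0.1193], 0.68)]
bail_mid [([0.5031, 0.1352, 0.1209], 0.56)]
basket_mid [([0.4977, 0.1359, 0.0462], 0.87)]
station [([0.6724, 0.0907, 0.0058], 0.8)]
6.225 [0.57519513 0.24051746 0.17498796] [-2.5775584   0.19181773 16.0006656 ]
```

View pics/s3c.png

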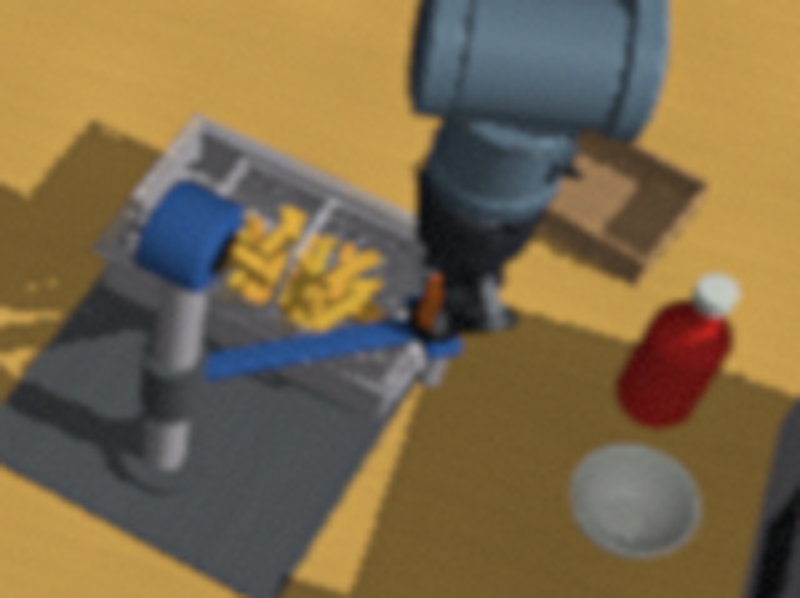

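The crop shows the hook pulled down beside the pan at about (430,365), clear of everything. There was no grip slip and the spring force is as expected. Next I'll work out the arc.

```bash
cat >> h.py <<'E'
C=np.array([0.674,0.090])
def arc(a0,a1,n,r=0.180):
    a=np.radians(np.linspace(a0,a1,n+1)); p=C+r*np.c_[np.cos(a),np.sin(a)]
    print(np.round(np.diff(p,axis=0)*1000,1).tolist(), (a1-a0)/n)
def st():
    o=monitor.get_obs(); d=np.array(o['eef_pos'][:2])-C; r=np.hypot(*d); a=np.arctan2(d[1],d[0]); f=o['wrist_force']
    t=np.array([-np.sin(a),np.cos(a)]); print('t',o['time_s'],'ang',round(np.degrees(a),2),'r',round(r,4),'z',round(o['eef_pos'][2],4),'Ftan',round(f[:2]@t,2),'Frad',round(f[0]*np.cos(a)+f[1]*np.sin(a),2),'Fz',round(f[2],2))
E
python3 -c "
from h import *
st(); arc(123.4,151.4,7); arc(151.4,185.4,17)"
```

```text
t 6.225 ang 123.28 r 0.18 z 0.175 Ftan 2.05 Frad 1.57 Fz 16.0
[[-10.2, -7.3], [-9.7, -8.0], [-9.1, -8.6], [-8.5, -9.2], [-7.8, -9.8], [-7.1, -10.3], [-6.4, -10.8]] 4.0
[[-2.9, -5.6], [-2.7, -5.7], [-2.5, -5.8], [-2.3, -5.8], [-2.1, -5.9], [-1.9, -6.0], [-1.7, -6.1], [-1.5, -6.1], [-1.3, -6.2], [-1.0, -6.2], [-0.8, -6.2], [-0.6, -6.3], [-0.4, -6.3], [-0.2, -6.3], [0.0, -6.3], [0.3, -6.3], [0.5, -6.3]] 2.0
```

```bash
python3 -m pendant '[[[-10,-7.5,-3,4,15],[-9.7,-8,0,4,15],[-9.1,-8.6,0,4,15],[-8.5,-9.2,0,4,15],[-7.8,-9.8,0,4,15],[-7.1,-10.3,0,4,15],[0,0,0,0,15]]]'; python3 - <<'E'
from h import *
c=cam('scene','s4.png'); st()
for t in ['hook_grip','hook_mouth','bail_mid']: print(t,find(c,'scene',t))
cv2.imwrite('pics/s4c.png',cv2.resize(c['img'][170:270,240:370,::-1],None,fx=6,fy=6,interpolation=cv2.INTER_CUBIC))
E
```

```text
time_s: 7.1
eef_pos: [0.522, 0.1864, 0.1713]
eef_rot: [0.001, 0.279, 0.96, 0.001]
wrist_force: [-6.1, 0.8, 16.2]
opening: 0.267
t 7.15 ang 147.53 r 0.1799 z 0.1713 Ftan 2.18 Frad 5.64 Fz 17.12
hook_grip [([0.5238, 0.1909, 0.1861], 0.78), ([0.5033, 0.1381, 0.0098], 0.35)]
hook_mouth []
bail_mid [([0.5004, 0.133, 0.1182], 0.66)]
```

View pics/s4c.png

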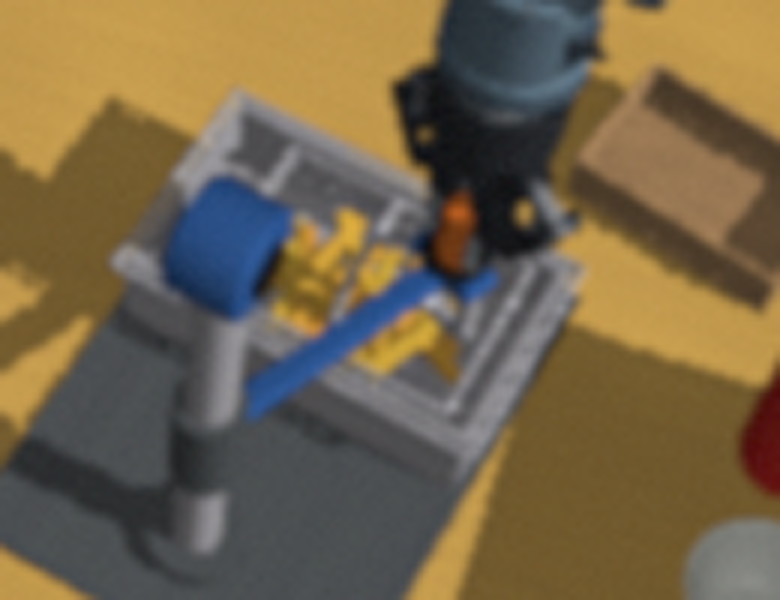

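The crop shows the hook, just below the jib's end at (440,295), over the pan on the bail's +y side. The bail is the bar from about (395,205) to (345,290). The radial force suggests the tool should go about 1.5 mm in -x.

```bash
python3 -m pendant '[[[-4.6,-5.4,0,2,15],[-3.2,-5.5,0,2,15],[-2.9,-5.6,0,2,15],[0,0,0,0,15]]]'; python3 -c "
from h import *
st()"; python3 -m pendant '[[[-2.7,-5.7,0,2,15],[0,0,0,0,15]]]'; python3 -c "
from h import *
st()"; python3 -m pendant '[[[-2.5,-5.8,0,2,15],[0,0,0,0,15]]]'; python3 -c "
from h import *
st()"
```

```text
time_s: 7.8
eef_pos: [0.5125, 0.1697, 0.1716]
eef_rot: [0.003, 0.228, 0.974, 0.001]
wrist_force: [-2.5, -0.8, 16.4]
opening: 0.263
t 7.8 ang 153.74 r 0.1801 z 0.1716 Ftan 1.8 Frad 1.91 Fz 16.43
time_s: 8.05
eef_pos: [0.5098, 0.164, 0.1715]
eef_rot: [0.003, 0.211, 0.977, 0.001]
wrist_force: [-2.2, -1.5, 16.6]
opening: 0.265
t 8.05 ang 155.74 r 0.1801 z 0.1715 Ftan 2.28 Frad 1.37 Fz 16.57
time_s: 8.3
eef_pos: [0.5073, 0.1581, 0.1715]
eef_rot: [0.003, 0.194, 0.981, 0.0]
wrist_force: [-2.3, -0.5, 16.4]
opening: 0.264
t 8.3 ang 157.77 r 0.1801 z 0.1715 Ftan 1.28 Frad 1.94 Fz 16.38
```

```bash
s(){ python3 -c "
from h import *
st()"; }; python3 -m pendant '[[[-1.2,-2.9,0,1,15],[-1.1,-2.9,0,1,15],[0,0,0,0,15]]]'|tail -2; s; python3 -m pendant '[[[-1.1,-2.9,0,1,15],[-1,-2.9,0,1,15],[0,0,0,0,15]]]'|tail -2; s;  python3 -m pendant '[[[-1,-3,0,1,15],[-0.9,-3,0,1,15],[0,0,0,0,15]]]'|tail -2; s
```

```text
wrist_force: [-2.8, 0.1, 16.4]
opening: 0.268
t 8.675 ang 159.66 r 0.1801 z 0.1715 Ftan 0.86 Frad 2.68 Fz 16.35
wrist_force: [-3.6, -0.4, 16.5]
opening: 0.266
t 9.05 ang 161.64 r 0.1802 z 0.1715 Ftan 1.49 Frad 3.25 Fz 16.48
wrist_force: [-3.7, 0.0, 15.9]
opening: 0.27
t 9.425 ang 163.66 r 0.1802 z 0.1715 Ftan 0.99 Frad 3.52 Fz 15.92
```

```bash
s(){ python3 -c "
from h import *
st()"; }; python3 -m pendant '[[[-1.5,-3,0,1,15],[-0.8,-3,0,1,15],[0,0,0,0,15]]]'|tail -2; s; python3 - <<'E'
from h import *
c=cam('scene','s5.png'); st()
for t in ['hook_seat','hook_mouth','bail_mid','basket_mid','gate']: print(t,find(c,'scene',t))
c=cam('top'); st()
for t in ['bail_mid','basket_mid']: print(t,find(c,'top',t))
E
```

```text
wrist_force: [-1.5, -2.1, 16.2]
opening: 0.266
t 9.8 ang 165.71 r 0.1803 z 0.1716 Ftan 2.44 Frad 0.91 Fz 16.22
t 9.85 ang 165.71 r 0.1803 z 0.1716 Ftan 0.57 Frad 1.15 Fz 16.56
hook_seat [([0.5037, 0.1364, 0.1082], 0.56), ([0.3303, 0.3214, 0.002], 0.51)]
hook_mouth [([0.496, 0.1209, 0.1168], 0.71)]
bail_mid [([0.4974, 0.1106, 0.1179], 0.57)]
basket_mid [([0.4928, 0.1155, 0.0438], 0.6)]Traceback (most recent call last):
  File "<stdin>", line 3, in <module>
  File "h.py", line 10, in find
    r=getattr(spotter,fn)(n,t)
ValueError: it knows: bail_mid, basket, basket_mid, bowl, chip_trays, dip_pot, hook_grip, hook_mouth, hook_seat, mug, pan_mid, paper_roll, sauce, shaker, station
```

The basket is already sliding: the bail moved about 22 mm towards -y and sits level with the mouth. I'll keep going gently.

```bash
s(){ python3 -c "
from h import *
st()"; }; python3 -m pendant '[[[-0.7,-3,0,1,15],[-0.7,-3,0,1,15],[0,0,0,0,15]]]'|tail -2; s; python3 -m pendant '[[[-0.6,-3.1,0,1,15],[0,0,0,0,15]]]'|tail -2; s;  python3 -m pendant '[[[-0.5,-3.1,0,1,15],[0,0,0,0,15]]]'|tail -2; s;python3 -m pendant '[[[-0.5,-3.1,0,1,15],[0,0,0,0,15]]]'|tail -2; s
```

```text
wrist_force: [-1.1, -1.0, 16.5]
opening: 0.265
t 10.425 ang 167.69 r 0.1804 z 0.1716 Ftan 1.24 Frad 0.88 Fz 16.5
wrist_force: [-2.5, -1.5, 16.6]
opening: 0.263
t 10.675 ang 168.69 r 0.1804 z 0.1716 Ftan 1.92 Frad 2.18 Fz 16.57
wrist_force: [-2.8, -0.7, 17.6]
opening: 0.263
t 10.925 ang 169.69 r 0.1804 z 0.1716 Ftan 1.23 Frad 2.65 Fz 17.64
wrist_force: [-2.9, -1.8, 16.5]
opening: 0.266
t 11.175 ang 170.69 r 0.1804 z 0.1715 Ftan 2.28 Frad 2.57 Fz 16.51
```

```bash
s(){ python3 -c "
from h import *
st()"; }; python3 -m pendant '[[[-0.4,-3.1,0,1,15]]]'|tail -2; s; python3 -m pendant '[[[-0.3,-3.1,0,1,15]]]'|tail -2; s;  python3 -m pendant '[[[-0.2,-3.1,0,1,15]]]'|tail -2; s;python3 -m pendant '[[[-0.2,-3.1,0,1,15]]]'|tail -2; s; python3 - <<'E'
from h import *
c=cam('scene','s5.png'); st()
for t in ['hook_seat','hook_mouth','bail_mid','basket_mid']: print(t,find(c,'scene',t))
E
```

```text
wrist_force: [-3.8, 0.6, 18.9]
opening: 0.262
t 11.3 ang 171.56 r 0.1804 z 0.1716 Ftan -0.01 Frad 3.83 Fz 18.9
wrist_force: [-3.6, 1.5, 17.5]
opening: 0.268
t 11.425 ang 172.52 r 0.1805 z 0.1716 Ftan -1.03 Frad 3.81 Fz 17.54
wrist_force: [-5.2, 1.6, 17.0]
opening: 0.267
t 11.55 ang 173.49 r 0.1805 z 0.1714 Ftan -1.02 Frad 5.33 Fz 17.03
wrist_force: [-4.8, 2.2, 17.8]
opening: 0.264
t 11.675 ang 174.46 r 0.1805 z 0.1714 Ftan -1.76 Frad 4.94 Fz 17.82
t 11.725 ang 174.57 r 0.1805 z 0.1714 Ftan -0.38 Frad 5.13 Fz 20.31
hook_seat [([0.4965, 0.1104, 0.107], 0.94)]
hook_mouth [([0.4969, 0.0946, 0.1175], 0.62)]
bail_mid [([0.4947, 0.0939, 0.1167], 0.72)]
basket_mid [([0.4905, 0.0968, 0.0447], 0.59)]
```

```bash
s(){ python3 -c "
from h import *
st()"; }; python3 -m pendant '[[[-1,-3,0,1,15]]]'|tail -2; s; python3 -m pendant '[[[0,-3,0,1,15]]]'|tail -2; s;  python3 -m pendant '[[[0,-3,0,1,15]]]'|tail -2; s; python3 - <<'E'
from h import *
c=cam('scene','s6.png'); st()
for t in ['hook_seat','hook_mouth','bail_mid','basket_mid']: print(t,find(c,'scene',t))
cv2.imwrite('pics/s6c.png',cv2.resize(c['img'][170:270,240:370,::-1],None,fx=6,fy=6,interpolation=cv2.INTER_CUBIC))
E
```

```text
wrist_force: [-1.5, 0.7, 17.9]
opening: 0.264
t 12.05 ang 175.43 r 0.1806 z 0.1717 Ftan -0.55 Frad 1.5 Fz 17.88
wrist_force: [-4.7, 1.5, 19.6]
opening: 0.269
t 12.175 ang 176.43 r 0.1806 z 0.1717 Ftan -1.19 Frad 4.79 Fz 19.63
wrist_force: [-5.3, 1.0, 19.1]
opening: 0.268
t 12.3 ang 177.43 r 0.1806 z 0.1716 Ftan -0.71 Frad 5.33 Fz 19.14
t 12.35 ang 177.57 r 0.1806 z 0.1717 Ftan 2.32 Frad 6.17 Fz 20.59
hook_seat [([0.4968, 0.1024, 0.1061], 0.85)]
hook_mouth [([0.4969, 0.088, 0.1178], 0.91), ([0.6509, -0.4073, 0.0017], 0.27)]
bail_mid [([0.494, 0.0926, 0.1157], 0.78)]
basket_mid [([0.4894, 0.0987, 0.0453], 0.75)]
```

View pics/s6c.png

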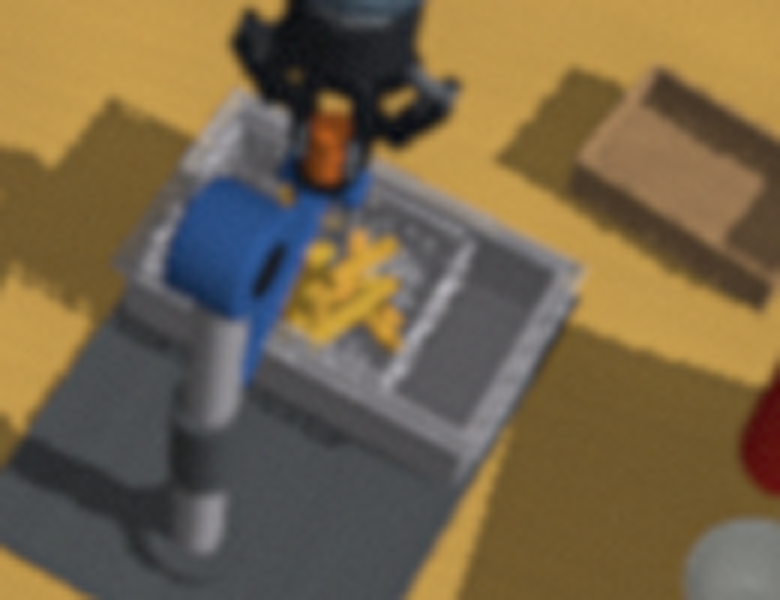

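The crop shows the basket slid to the pan's -y end with its gap on the right (430-560), and the jib's hook over the bail. The bail is now between mouth and seat, so I'll push on.

```bash
s(){ python3 -c "
from h import *
st()"; }; python3 -m pendant '[[[-0.8,-3,0,1,15]]]'|tail -2; s; python3 -m pendant '[[[0,-3,0,1,15]]]'|tail -2; s;  python3 -m pendant '[[[0,-3,0,1,15]]]'|tail -2; s; python3 -m pendant '[[[0.1,-3,0,1,15]]]'|tail -2; s;python3 - <<'E'
from h import *
c=cam('scene','s7.png'); st()
for t in ['hook_seat','hook_mouth','bail_mid','basket_mid']: print(t,find(c,'scene',t))
E
```

```text
wrist_force: [-1.8, -0.7, 18.7]
opening: 0.264
t 12.675 ang 178.44 r 0.1807 z 0.1719 Ftan 0.71 Frad 1.8 Fz 18.74
wrist_force: [-3.2, -1.8, 18.6]
opening: 0.267
t 12.8 ang 179.45 r 0.1807 z 0.1719 Ftan 1.84 Frad 3.22 Fz 18.64
wrist_force: [-3.6, -3.5, 16.9]
opening: 0.267
t 12.925 ang -179.47 r 0.1807 z 0.1719 Ftan 3.46 Frad 3.66 Fz 16.9
wrist_force: [-2.3, -4.2, 16.8]
opening: 0.268
t 13.05 ang -178.47 r 0.1808 z 0.1716 Ftan 4.18 Frad 2.4 Fz 16.8
t 13.1 ang -178.36 r 0.1808 z 0.1715 Ftan 3.47 Frad 3.13 Fz 17.44
hook_seat [([0.5, 0.0877, 0.106], 0.56)]
hook_mouth [([0.497, 0.0737, 0.1171], 0.88), ([0.4955, 0.0859, 0.1029], 0.55)]
bail_mid [([0.4939, 0.0937, 0.1177], 0.91)]
basket_mid [([0.4972, 0.1205, 0.0106], 0.67), ([0.4904, 0.0971, 0.0447], 0.58)]
```

```bash
s(){ python3 -c "
from h import *
st()"; }; python3 -m pendant '[[[0,-2,0,0.6,15],[0,0,0,0,15]]]'|tail -2; s; python3 -m pendant '[[[0.2,-2,0,0.6,15],[0,0,0,0,15]]]'|tail -2; s;  python3 -m pendant '[[[0.2,-2,0,0.6,15],[0,0,0,0,15]]]'|tail -2; s
```

```text
wrist_force: [-2.3, -1.3, 16.7]
opening: 0.264
t 13.55 ang -177.93 r 0.1808 z 0.1715 Ftan 1.25 Frad 2.38 Fz 16.71
wrist_force: [-3.1, 5.0, 18.2]
opening: 0.263
t 13.8 ang -177.75 r 0.1808 z 0.1715 Ftan -5.14 Frad 2.91 Fz 18.23
wrist_force: [-0.4, 12.2, 16.6]
opening: 0.262
t 14.05 ang -177.7 r 0.1804 z 0.1716 Ftan -12.19 Frad -0.08 Fz 16.62
```

It has bottomed out: the force rises steeply with no further motion. I'll relieve it at once and check.

```bash
s(){ python3 -c "
from h import *
st()"; }; python3 -m pendant '[[[-0.4,4,0,-1.2,15],[0,0,0,0,15]]]'|tail -2; s; python3 -m pendant '[[[-0.3,4,0,-1.2,15],[0,0,0,0,15]]]'|tail -2; s; python3 - <<'E'
from h import *
c=cam('scene','s8.png'); st()
for t in ['hook_seat','hook_mouth','bail_mid','basket_mid']: print(t,find(c,'scene',t))
E
```

```text
wrist_force: [-0.7, 1.2, 15.6]
opening: 0.261
t 14.3 ang -178.31 r 0.1804 z 0.1717 Ftan -1.24 Frad 0.69 Fz 15.61
wrist_force: [-0.7, 1.9, 15.9]
opening: 0.263
t 14.55 ang -179.55 r 0.1803 z 0.1718 Ftan -1.86 Frad 0.7 Fz 15.87
t 14.6 ang -179.54 r 0.1803 z 0.1718 Ftan -2.08 Frad 0.22 Fz 16.56
hook_seat [([0.4976, 0.0908, 0.1041], 0.62)]
hook_mouth [([0.4983, 0.0781, 0.1169], 0.88), ([0.4949, 0.0954, 0.0115], 0.55)]
bail_mid [([0.4945, 0.093, 0.1196], 0.61)]
basket_mid [([0.4892, 0.0961, 0.047], 0.96)]
```

```bash
s(){ python3 -c "
from h import *
st()"; }; python3 -m pendant '[[[0,0,4,0,15],[0,0,4,0,15],[0,0,4,0,15],[0,0,0,0,15]]]'|tail -2; s; python3 -m pendant '[[[0,0,4,0,15],[0,0,4,0,15],[0,0,0,0,15]]]'|tail -2; s;  python3 -m pendant '[[[0,0,4,0,15],[0,0,4,0,15],[0,0,0,0,15]]]'|tail -2; s; python3 - <<'E'
from h import *
c=cam('scene','s9.png'); st()
for t in ['hook_seat','hook_mouth','bail_mid','basket_mid']: print(t,find(c,'scene',t))
E
```

```text
wrist_force: [0.5, 2.1, 16.9]
opening: 0.267
t 15.3 ang -179.52 r 0.1804 z 0.1841 Ftan -2.07 Frad -0.5 Fz 16.93
wrist_force: [4.2, 1.8, 7.7]
opening: 0.264
t 15.675 ang -179.52 r 0.1805 z 0.191 Ftan -1.8 Frad -4.18 Fz 7.74
wrist_force: [4.9, 1.8, 8.3]
opening: 0.265
t 16.05 ang -179.5 r 0.1805 z 0.1989 Ftan -1.74 Frad -4.94 Fz 8.33
t 16.1 ang -179.51 r 0.1805 z 0.1988 Ftan -2.41 Frad -4.43 Fz 8.19
hook_seat [([0.4987, 0.0894, 0.1332], 0.58)]
hook_mouth [([0.495, 0.0779, 0.1407], 0.96)]
bail_mid [([0.4967, 0.095, 0.1294], 0.65)]
basket_mid [([0.4911, 0.0954, 0.0577], 0.77), ([0.4982, 0.0876, 0.1329], 0.22)]
```

```bash
s(){ python3 -c "
from h import *
st()"; }; python3 -m pendant '[[[0.5,0.6,5,0,15],[0.3,0.6,5,0,15],[0,0.6,5,0,15],[0,0.6,5,0,15],[0,0,5,0,15],[0,0,5,0,15],[0,0,5,0,15],[0,0,0,0,15]]]'|tail -2; s; python3 -m pendant '[[[0,0,5,0,15],[0,0,5,0,15],[0,0,5,0,15],[0,0,5,0,15],[0,0,5,0,15],[0,0,4,0,15],[0,0,4,0,15],[0,0,0,0,15]]]'|tail -2; s;  python3 - <<'E'
from h import *
c=cam('scene','s10.png'); st()
for t in ['hook_grip','hook_seat','bail_mid','basket_mid']: print(t,find(c,'scene',t))
E
```

```text
wrist_force: [2.9, -0.7, 7.1]
opening: 0.264
t 17.3 ang 179.86 r 0.1806 z 0.2335 Ftan 0.69 Frad -2.93 Fz 7.14
wrist_force: [6.1, -0.5, 5.7]
opening: 0.263
t 18.3 ang 179.87 r 0.1807 z 0.2662 Ftan 0.51 Frad -6.06 Fz 5.66
t 18.35 ang 179.86 r 0.1807 z 0.2661 Ftan 0.13 Frad -5.69 Fz 5.81
hook_grip [([0.4956, 0.0941, 0.2803], 0.58)]
hook_seat [([0.4976, 0.0919, 0.199], 0.79)]
bail_mid [([0.4953, 0.0954, 0.1973], 0.76)]
basket_mid [([0.4905, 0.0985, 0.1223], 0.77)]
```

```bash
s(){ python3 -c "
from h import *
st()"; }; python3 -m pendant '[[[1,0,4,0,15],[0,0,4,0,15],[0,0,4,0,15],[0,0,4,0,15],[0,0,4,0,15],[0,0,4,0,15],[0,0,3,0,15],[0,0,0,0,15]]]'|tail -2; s; python3 -m pendant '[[[0.1,2.5,0,-0.8,15],[0.1,4.5,0,-1.5,15],[0.2,4.5,0,-1.5,15],[0.4,4.5,0,-1.5,15],[0.5,4.5,0,-1.5,15],[0.6,4.5,0,-1.5,15],[0.7,4.5,0,-1.5,15],[0.5,2.5,0,-0.8,15]]]'|tail -2; s; python3 -m pendant '[[[0.5,2.5,0,-0.8,15],[0.4,1.5,0,-0.5,15],[0,0,0,0,15]]]'|tail -2;s
```

```text
wrist_force: [4.5, -1.3, 5.0]
opening: 0.267
t 19.55 ang 179.86 r 0.1808 z 0.2922 Ftan 1.33 Frad -4.49 Fz 4.96
wrist_force: [6.6, 0.5, 4.6]
opening: 0.264
t 20.55 ang 169.55 r 0.1805 z 0.292 Ftan -1.7 Frad -6.38 Fz 4.58
wrist_force: [6.0, 0.0, 4.4]
opening: 0.269
t 20.925 ang 168.26 r 0.1804 z 0.292 Ftan -1.24 Frad -5.82 Fz 4.36
```

```bash
s(){ python3 -c "
from h import *
st()"; }; python3 -m pendant '[[[1,0,2,0,15],[0,0,2,0,15],[0,0,2,0,15],[0,0,2,0,15],[0,0,2,0,15],[0,0,1.5,0,15],[0,0,0,0,15]]]'|tail -2; s; python3 -m pendant '[[[0,0,1,0,15],[0,0,1,0,15],[0,0,0,0,15]]]'|tail -2; s; python3 -m pendant '[[[0,0,1,0,15],[0,0,0,0,15]]]'|tail -2;s
```

```text
wrist_force: [1.1, 1.5, 5.0]
opening: 0.265
t 21.8 ang 168.28 r 0.1804 z 0.3029 Ftan -1.71 Frad -0.82 Fz 4.96
wrist_force: [0.5, 1.5, 4.1]
opening: 0.266
t 22.175 ang 168.3 r 0.1804 z 0.3048 Ftan -1.6 Frad -0.22 Fz 4.13
wrist_force: [0.6, 2.0, 5.3]
opening: 0.264
t 22.425 ang 168.3 r 0.1804 z 0.3058 Ftan -2.04 Frad -0.15 Fz 5.34
```

```bash
s(){ python3 -c "
from h import *
st()"; }; python3 -m pendant '[[[0,0,1,0,15],[0,0,0,0,15]]]'|tail -2; s; python3 -m pendant '[[[0,0,1,0,15],[0,0,0,0,15]]]'|tail -2; s; python3 -m pendant '[[[0,0,1,0,15],[0,0,0,0,15]]]'|tail -2;s; 
```

```text
wrist_force: [1.2, 1.7, 0.8]
opening: 0.263
t 22.675 ang 168.33 r 0.1804 z 0.3063 Ftan -1.92 Frad -0.82 Fz 0.78
wrist_force: [4.8, 0.5, -8.1]
opening: 0.262
t 22.925 ang 168.36 r 0.1804 z 0.3066 Ftan -1.45 Frad -4.58 Fz -8.08
wrist_force: [6.5, 0.4, -10.9]
opening: 0.266
t 23.175 ang 168.4 r 0.1805 z 0.3067 Ftan -1.72 Frad -6.33 Fz -10.9
```

Top stop reached, with Fz crossing zero at z = 0.306. I'll relieve the upward pull, let the sway settle and look before letting go.

```bash
python3 -m pendant '[[[0.7,0.3,-1.7,0,15],[0,0,0,0,15],[0,0,0,0,15],[0,0,0,0,15],[0,0,0,0,15],[0,0,0,0,15],[0,0,0,0,15],[0,0,0,0,15]]]'|tail -2; python3 - <<'E'
from h import *
c=cam('scene','s11.png'); st()
for t in ['hook_grip','hook_seat','bail_mid','basket_mid']: print(t,find(c,'scene',t))
cv2.imwrite('pics/s11c.png',cv2.resize(c['img'][170:270,240:370,::-1],None,fx=6,fy=6,interpolation=cv2.INTER_CUBIC))
E
```

```text
wrist_force: [-4.8, 2.3, -6.7]
opening: 0.263
t 24.225 ang 168.17 r 0.1804 z 0.3066 Ftan -0.44 Frad 5.91 Fz -6.83
hook_grip [([0.4976, 0.1278, 0.3242], 0.73), ([0.5007, 0.1352, 0.2376], 0.65)]
hook_seat [([0.5024, 0.1282, 0.2385], 0.83)]
bail_mid [([0.5013, 0.1314, 0.239], 0.79), ([0.4284, -0.4898, 0.001], 0.58)]
basket_mid [([0.4962, 0.1333, 0.1632], 0.88)]
```

View pics/s11c.png

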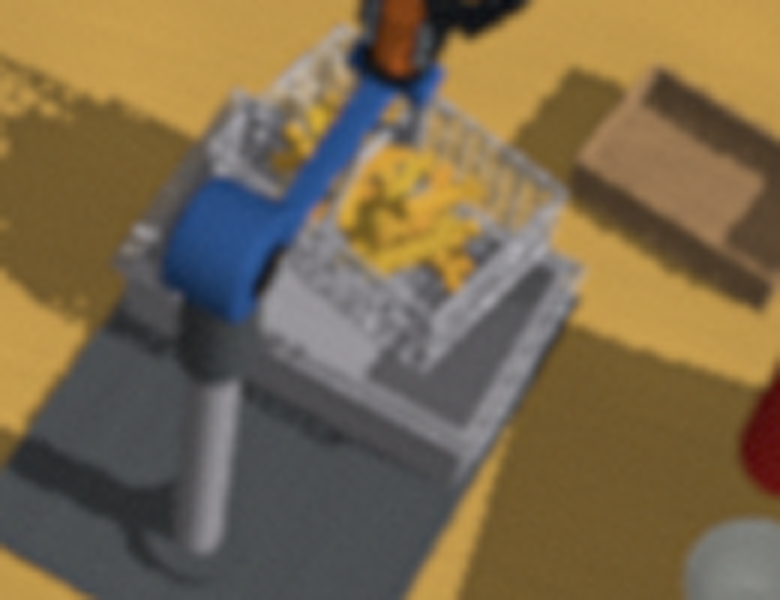

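The basket hangs level on the hook over the pan: basket about (280-560, 40-360), pan beneath. I'll relieve the residual forces and release.

```bash
python3 -m pendant '[[[-0.3,0,-0.6,0,15],[0,0,0,0,15]]]'|tail -2; python3 -m pendant '[[[0,0,0,0,30],[0,0,0,0,30],[0,0,0,0,50],[0,0,0,0,85],[0,0,0,0,85],[0,0,0,0,85],[0,0,0,0,85]]]'; python3 -c "
from h import *
st()"
```

```text
wrist_force: [-4.8, 2.3, -4.8]
opening: 0.267
time_s: 25.55
eef_pos: [0.4979, 0.1269, 0.3065]
eef_rot: [-0.0, 0.095, 0.996, -0.0]
wrist_force: [0.2, -0.4, -0.1]
opening: 0.994
t 25.55 ang 168.18 r 0.18 z 0.3065 Ftan 0.31 Frad -0.29 Fz -0.08
```

Free of contact. I'll retreat straight up, move back, and check.

```bash
python3 -m pendant '[[[0,0,10,0,85],[0,0,20,0,85],[0,0,25,0,85],[0,0,25,0,85],[0,0,15,0,85],[-30,15,10,0,85],[-50,20,0,0,85],[-40,20,0,0,85]]]'; python3 -m pendant '[[[0,0,0,0,85],[0,0,0,0,85],[0,0,0,0,85],[0,0,0,0,85],[0,0,0,0,85],[0,0,0,0,85],[0,0,0,0,85],[0,0,0,0,85]]]' >/dev/null; python3 - <<'E'
from h import *
for k in range(2):
    c=cam('scene','s12.png'); st()
    for t in ['hook_grip','hook_seat','hook_mouth','bail_mid','basket_mid','sauce','chip_trays','dip_pot']: print(t,find(c,'scene',t)[:1])
cv2.imwrite('pics/s12c.png',cv2.resize(c['img'][160:260,240:370,::-1],None,fx=6,fy=6,interpolation=cv2.INTER_CUBIC))
E
```

```text
time_s: 26.55
eef_pos: [0.3764, 0.1822, 0.4116]
eef_rot: [-0.0, 0.095, 0.995, 0.0]
wrist_force: [-0.1, 0.5, 0.2]
opening: 0.999
t 27.6 ang 162.77 r 0.3101 z 0.4115 Ftan 0.21 Frad 0.81 Fz 0.17
hook_grip [([0.4995, 0.1323, 0.3231], 0.91)]
hook_seat [([0.5017, 0.1298, 0.2401], 0.56)]
hook_mouth [([0.4972, 0.1179, 0.2501], 0.76)]
bail_mid [([0.5028, 0.133, 0.2379], 0.79)]
basket_mid [([0.4933, 0.1327, 0.1629], 0.73)]
sauce [([0.4911, 0.4099, 0.0019], 0.84)]
chip_trays [([0.3271, 0.3205, 0.0014], 0.84)]
dip_pot [([0.6059, 0.412, 0.0048], 0.8)]
t 28.05 ang 162.77 r 0.3101 z 0.4115 Ftan -0.34 Frad 0.68 Fz -0.62
hook_grip [([0.4984, 0.1319, 0.3185], 0.88)]
hook_seat [([0.5033, 0.1286, 0.2391], 0.63)]
hook_mouth [([0.4995, 0.1141, 0.2514], 0.84)]
bail_mid [([0.5007, 0.1329, 0.2362], 0.75)]
basket_mid [([0.4972, 0.1351, 0.1634], 0.85)]
sauce [([0.4916, 0.4081, 0.0005], 0.83)]
chip_trays [([0.329, 0.3194, -0.0024], 0.96)]
dip_pot [([0.6064, 0.415, 0.0034], 0.67)]
```

View pics/s12c.png

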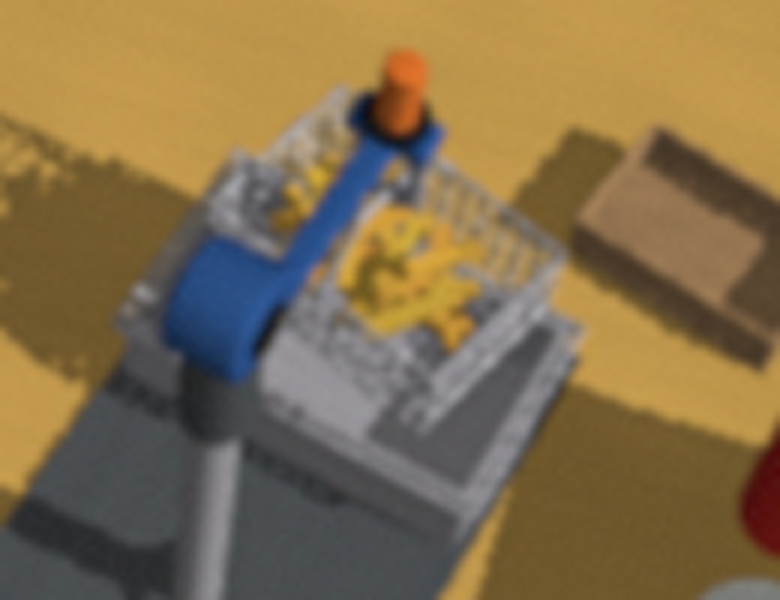

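The basket hangs still and level over the pan, the grip is free and standing at the top (405,90), and the bystanders haven't moved.

```bash
python3 -c "
from h import *
print(order.hand_in())"
```

```text
the job is handed in; nothing more can be done
None
```

The basket is hanging on the hook above the middle of its pan, and I handed the job in at about 28 s.

- **Hooking on:** I took the hook by its orange grip, pulled it down about 135 mm and swung it onto the bail. The basket slid to the pan's end wall and the bail went in past the gate. The bail then met the back of the hook, with a brief sideways peak of about 12 N that I backed off at once. That is more than the roughly 6 N I had worked out would tip the basket, but it showed no sign of tipping.
- **Lifting and release:** I eased the hook up to its top stop with the grip held all the way and swung it back to the middle. I then relieved most of the remaining force, let go and moved the arm clear.
- **Last checks:**
  - The hook seat was at 0.239–0.240 m and the bail at 0.236–0.238 m, both about the expected fully-up height of 0.235 m.
  - The basket looked level in the last picture. Its measured position was the same within camera error in two readings about half a second apart.
  - The sauce bottle, chip tray and dip pot had not moved. I did not measure the other bystanders again, but the arm never went near them.
- **Not seen directly:** The red gate is too small to make out in the pictures. I judge it closed from the force as it pushed behind the bail, and from the bail staying on the seat through the lift.

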